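Hold the varnish flask down in the shaker

ROBOT

A 6-joint arm with a two-finger parallel gripper is mounted at the origin on the work surface. World frame = base frame: x ahead of the robot, y to its left, z up, the work surface at z = 0. Lengths are in mm, angles in rad, forces in N, time in s.
With the tool pointing down it reaches from about 275 to 750 mm from the base axis. Payload 10.2 kg.
Tool frame: the origin (TCP) lies between the finger pads; the fingertips stand 14 mm ahead of it and the grasp point (between the pads) lies 5 mm behind it (tip_reach is the distance from the TCP to the fingertips, in mm); z points along the fingers, y is the line along which they close (so a half turn about z gives the same grasp; the last joint's range is limited). The gripper opens to 85 mm and grips with 20 to 120 N. Pads are 22 mm wide; open, the fingers measure 114 mm over their backs; the gripper's body (76 mm by 85 mm) begins 54 mm behind the grasp point. The pads swing forward as they close: fully open they stand 13 mm farther back than shut.
Start: joints at [1.048, 0.313, 1.498, -0, 1.331, -0.223], TCP at [155.061, 501.585, 245.294] pointing down, gripper open.
Joint ranges: [-2.94, 2.94], [-0.97, 2.17], [0.19, 2.56], [-1.23, 4.37], [0.02, 3.11], [-2.88, 2.88]. Speed limits (rad/s): [2.39, 2.39, 3.01, 3.14, 3.14, 3.14].

INTERFACE

Orientations are given as a unit quaternion [w, x, y, z].
In Python, from rig import * gives the robot as it stands.
- The arm moves only by the tool arm_command, never from a script. Its argument "steps" is a list that holds one entry, the list of rows, each a list of 7 numbers: the opening, from 0 (shut) to 1 (fully open), then the shift along the tool's x, y, z each as a share of 0.05 m, from -1 to 1, then the turn, a rotation vector about the tool's x, y, z each as a share of 0.15 rad, from -1 to 1. A call has 1 to 8 rows; each row shifts and turns the commanded pose from where the row before left it, along the tool's axes as they then stand; what a row does not reach is not made up. A row lasts 1/8 s, in which the tool goes at most 62.5 mm and 10.7 degrees, less where a joint would pass 70% of its speed; a pose out of reach is approached as far as the arm can. A call with a number of a shift or a turn outside -1 to 1 is refused whole. A call with a gripper value outside its range is refused whole. The fingers move at their own pace and stop on an object; "squeeze" is the grip in N (left out, the last holds). Time passes only in rows, so rows that do not move let the fingers close. It gives the time, the measured TCP pose, the force, the opening and the grip force at its end, in the units of the state.
- sense(): the state, without advancing time (a new reading comes with each control period).
- capture(name): name is "side" or "top" or "wrist"; returns the picture (400x640x3 uint8, red, green, blue); there is no depth.
- get_calibration(name): a dict with "intrinsics" (3x3 intrinsics, pixels), "rvec" (rotation vector, rad) and "tvec" (3), from world to camera coordinates, as OpenCV has them; the wrist camera has in their place "T_tool_cam" (4x4, takes a point from camera to tool coordinates, whose origin is the TCP and whose axes are the flange's). Camera axes: x right, y down, z forward; pixel columns grow to the right and rows downward; lengths in mm; the calibration is good to about 2 mm. The wrist camera is an equidistant fisheye: a pixel r from the principal point sees the ray r / f radians off the axis. A picture is of the moment at which its call begins: read the wrist's pose just before it. get_calibration takes no time and is no camera call.
- finish_job(): hands the job in; it is judged then, once.
The state is a dict: "time_s": time; "joints": joint angles; "dq": joint speeds; "tau": joint torques, N m; "eef_pos": TCP position; "ee_rot": TCP orientation; "force": force on the tool from outside, world axes, zero at the start; "wrist_torque": the same for the moment, N m; "grip_width": opening from 0.0 (shut) to 1.0 (fully open); "grip_force": force on a finger pad.
Only numpy, scipy, OpenCV 4.12 (cv2) and the standard library are available. Lean on these libraries where they do the work, as an engineer would, in place of code of your own. Each camera call takes 0.05 s, during which the arm holds its last target. There are 200 camera calls.

TASK

Get the varnish mixed on the bench shaker: first press its front paddle down to its stop with the gripper and let it spring back up, then take the round-bellied flask, set it upright in the sprung ring on top of the shaker and push it down until the ring is fully compressed. Finish while still holding the flask pressed down in the ring: do not let go or ease off. Keep the flask upright throughout and leave everything else on the bench where it is.

Things in the scene. Friction and masses are not known exactly. Their poses are not given: they have to be found in the camera images.
- mixer: Bench shaker, fixed: grey box 130 mm (its x) by 120 mm (its y), 70 mm high, with a sprung ring over the middle of its top and a hinged steel paddle at its front (-x side, roughly facing the robot). Origin: on the bench, straight below the ring's centre, the middle of the box; z up. Its 6 mm base plate reaches 160 mm in front of the origin, under the paddle.
- paddle (a joint): Angle (rad) of the front paddle: 0 up, 0.25 on its stop; it springs back. Steel plate 85 mm long (mixer x), 64 mm wide, black rubber pad on top, hinged along the mixer's y, 73 mm in front of the mixer's origin and 22 mm up. At rest it slopes up to the robot by 0.30 rad, on its stop by 0.05. The stop takes about 8 N straight down at the pad.
- paddle_pad (a point): Point to press: top of the rubber pad, mid-width, 60 mm from the hinge. At rest 45 mm above the bench and 129 mm in front of the mixer's origin; on the stop 30 mm above the bench and about 3 mm further forward.
- cradle (a joint): How far (m) the sprung ring is pushed down: 0 at rest, 0.020 fully compressed on its stop. Straight down it takes about 3.5 N to start and 11.5 N to reach the stop (400 N/m), the flask's weight included; that weight alone does not compress it.
- cradle_rim (a point): Centre of the top rim of the sprung ring (moves with it), 108 mm above the bench at rest, 88 mm fully compressed. Aluminium ring, 72 mm outside, 52 mm inside, 12 mm high, open below, on four sprung posts. The flask's ball rests on the rim's inner edge: seated, the flask's underside is about 13 mm below this point.
- flask: Round-bellied amber glass flask with a cork, loose, upright on the bench, 132 mm tall, 150 to 280 g. Ball 68 mm across, its centre 35 mm up, its top 69 mm up; flat foot 40 mm across; straight neck 24 mm across up to 118 mm; cork 19 mm across above it. Origin: centre of the underside, z up. Grip the neck about 95 mm up, so the fingertips clear the ball.
- bottle: Bystander: straight-sided amber glass bottle with a black cap, 54 mm in diameter, 115 mm tall, origin at the centre of its underside.
- jar: Bystander: clear glass jar with an aluminium lid, 70 mm in diameter, 65 mm tall, origin at the centre of its underside.
- dropper: Bystander: white plastic nozzle bottle, 44 mm in diameter, 125 mm tall, origin at the centre of its underside.
- plane: Bystander: small brass and steel block plane, 150 by 46 mm (long in its x), about 48 mm high, origin at the centre of its underside.
- offcut: Bystander: dark wood offcut, 100 by 45 by 28 mm (long in its x), origin at the centre of its underside.
- chisel: Bystander: chisel lying on the bench, 185 mm long in its x (90 mm behind the origin, the handle, to 95 mm ahead), 22 mm wide, 20 mm high, origin on the bench under its ferrule.
- rosin: Bystander: flat round aluminium tin, 52 mm in diameter, 22 mm high, origin at the centre of its underside.
Not all that is in view belongs to the job. What is shaped like the flask but blue or turquoise is not meant.

How it is judged:
By the outcome, as a careful person would: the job done as asked, in the order asked, and still so for the second after the job is handed in, while the arm keeps its last pose, push and grip.
It also fails if it takes over 53 s, if anything falls off the work surface, if the arm or the gripper's body presses on something with over 40 N, if the wrist force passes 120 N, or if a joint passes its speed limit or range.

## Working session

There is one attempt and no reset: what is moved stays moved. The work goes in short steps, Python scripts to look and compute and a tool call to move; the robot and the scene stay as the last step left them, time stands still between calls to the robot, and variables do not carry over. Pictures are saved under pics/ and viewed, at most 10 in all, crops included, and the job is handed in when it is done.

Besides the shell and the picture viewer there is one more tool, called after ">>>" as name([rows], argument=value, ...), one row to a line, values as JSON. arm_command: Moves the arm, as the interface text tells. Its arguments: {"type":"object","properties":{"steps":{"type":"array"},"squeeze":{"type":"number"}},"required":["steps"]}

```bash
mkdir -p pics; python3 - <<'E'
from rig import *
import cv2,numpy as np
for n in("side","top"):
    cv2.imwrite(f"pics/{n}0.png",capture(n)[:,:,::-1])
    c=get_calibration(n);print(n,c)
print(get_calibration("wrist"));print(sense())
E
```

```text
side {'intrinsics': array([[507.61749395,   0.        , 331.42490939],
       [  0.        , 507.61749395, 204.60860742],
       [  0.        ,   0.        ,   1.        ]]), 'rvec': array([ 2.13615632, -0.60450238,  0.32247339]), 'tvec': array([-524.59942933,  245.76461014, 1096.99259931])}
top {'intrinsics': array([[404.04716884,   0.        , 318.083443  ],
       [  0.        , 404.04716884, 204.87366406],
       [  0.        ,   0.        ,   1.        ]]), 'rvec': array([ 2.1974563 , -2.1489639 ,  0.12234384]), 'tvec': array([ -26.05227094,  594.79933837, 1216.31253556])}
{'intrinsics': array([[309.70691629,   0.        , 320.04069963],
       [  0.        , 309.70691629, 202.1119439 ],
       [  0.        ,   0.        ,   1.        ]]), 'T_tool_cam': array([[ 2.23516084e-04, -9.47486736e-01, -3.19794989e-01,
         8.07577190e+01],
       [ 9.99999841e-01,  4.61887199e-05,  5.62087760e-04,
        -5.23474089e-01],
       [-5.17799775e-04, -3.19795064e-01,  9.47486596e-01,
        -1.28228954e+02],
       [ 0.00000000e+00,  0.00000000e+00,  0.00000000e+00,
         1.00000000e+00]])}
{'time_s': 0.1, 'joints': array([ 1.04756151e+00,  3.13388486e-01,  1.49834906e+00, -4.99532497e-05,
        1.33096204e+00, -2.23423113e-01]), 'dq': array([ 1.17826417e-03, -3.02153343e-03, -1.62406423e-03,  1.32838146e-03,
       -3.09282131e-05,  4.49909963e-05]), 'tau': array([ 3.12720797e-03, -4.12897360e+01, -2.60141087e+01, -1.67155818e-04,
        3.03173569e-03, -1.93766300e-05]), 'eef_pos': array([154.98409356, 501.3894044 , 244.79966555]), 'ee_rot': array([-1.79270563e-04,  1.49339138e-01,  9.88785879e-01, -5.24188618e-04]), 'force': array([-1.1351834 , -0.42959542,  0.10046106]), 'wrist_torque': array([0.01359298, 0.04541346, 0.02274865]), 'grip_force': 0.0, 'grip_width': 0.9993881846504165}
```

View pics/top0.png

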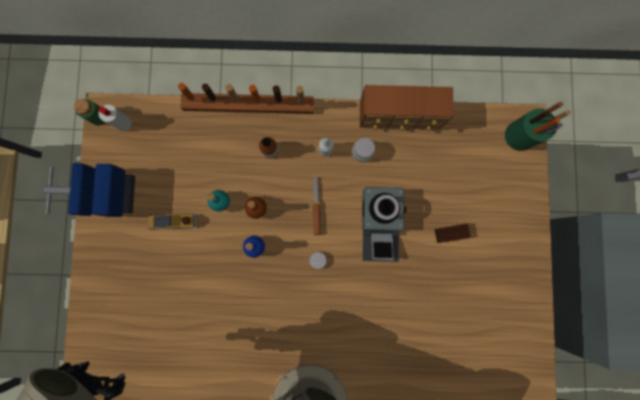

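View pics/side0.png

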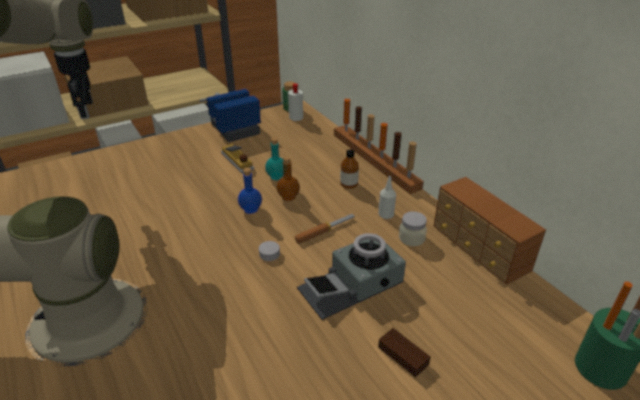

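The top view shows the amber flask at about (256,207), with turquoise and blue flasks beside it, and the shaker at (384,215) with its paddle at (382,247). The side view shows the flask at (288,182) and the ring at (369,246). I'll enlarge both.

```bash
python3 - <<'E'
import cv2,numpy as np
t=cv2.imread("pics/top0.png");s=cv2.imread("pics/side0.png")
f=lambda im,x,y,w,h:cv2.resize(im[y:y+h,x:x+w],None,fx=5,fy=5,interpolation=cv2.INTER_CUBIC)
# 80x60 tiles -> 400x300
a=np.vstack([np.hstack([f(t,215,180,80,60),f(t,345,180,80,60)]),np.hstack([f(s,250,150,80,60),f(s,330,225,80,60)])])
for x in range(0,800,50): cv2.line(a,(x,0),(x,5),(0,255,0),1);cv2.line(a,(x,300),(x,305),(0,255,0),1)
for y in range(0,600,50): cv2.line(a,(0,y),(5,y),(0,255,0),1);cv2.line(a,(400,y),(405,y),(0,255,0),1)
cv2.imwrite("pics/crop0.png",a)
b=np.hstack([f(t,345,210,80,60),f(s,290,260,80,60)]);cv2.imwrite("pics/crop1.png",b)
E
```

```text
(no output)
```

View pics/crop0.png

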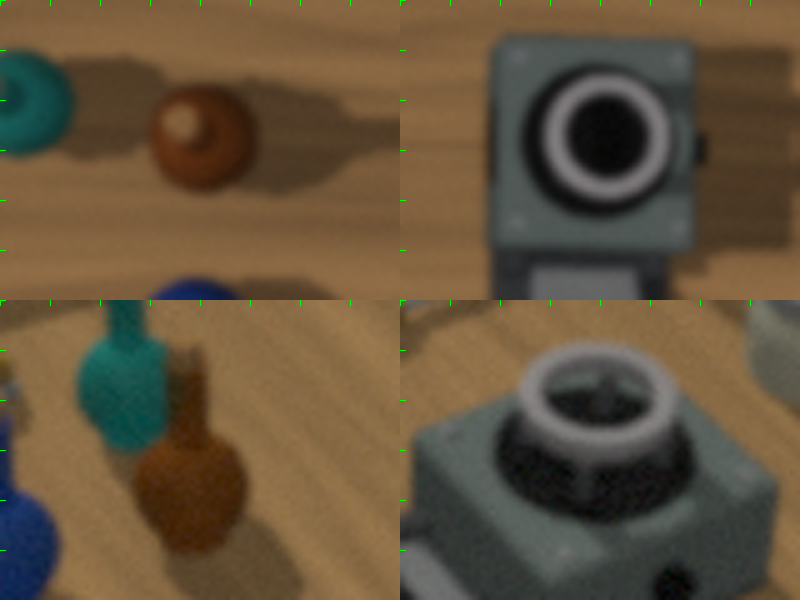

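View pics/crop1.png

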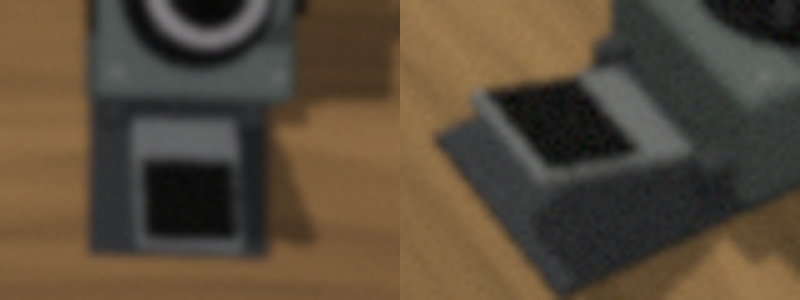

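The crops give these centres:

| Feature | Top view | Side view |
|---|---|---|
| Flask ball | (255.2,207.2) | (287.8,187.7) |
| Cork | (251.4,204.0) | (286.8,159.6) |
| Ring | (386,206.6) | (369.2,243.2) |
| Pad | (382.6,249.2) | not read |

Next I triangulate.

```bash
cat >h.py <<'E'
from rig import *
import cv2,numpy as np
from scipy.optimize import least_squares
def proj(n,p):
    c=get_calibration(n);return cv2.projectPoints(np.array([p],float),c["rvec"],c["tvec"],c["intrinsics"],None)[0].ravel()
def atz(n,uv,z):
    c=get_calibration(n);R=cv2.Rodrigues(c["rvec"])[0];o=-R.T@c["tvec"];d=R.T@np.linalg.inv(c["intrinsics"])@[*uv,1];return o+d*(z-o[2])/d[2]
def tri(*o):
    return least_squares(lambda p:np.concatenate([proj(n,p)-uv for n,uv in o]),[400,0,50])
E
python3 - <<'E'
from h import *
np.set_printoptions(precision=1,suppress=True)
for nm,a,b,z in[("ball",(255.2,207.2),(287.8,187.7),35),("cork",(251.4,204.0),(286.8,159.6),132),("ring",(386,206.6),(369.2,243.2),108)]:
    r=tri(("top",a),("side",b));print(nm,r.x,r.fun,atz("top",a,z),atz("side",b,z))
print("pad",atz("top",(382.6,249.2),44))
m=lambda x,y,x0,y0:(x0+(x+.5)/5-.5,y0+(y+.5)/5-.5)
print("box",[atz("top",m(x,y,345,180),70)[:2] for x,y in[(92,38),(292,38),(293,248),(91,248)]])
print("plate front",[atz("top",m(x,y,345,210),6)[:2] for x,y in[(90,252),(268,255)]])
print("padcorners",[atz("top",m(x,y,345,210),z)[:2] for x,y,z in[(142,160,36),(233,158,36),(238,236,52),(148,239,52)]])
for n,uv in[("blue",(253,246)),("turq",(218,200))]: print(n,atz("top",uv,35))
print("rosin",atz("top",(318,260),22),"dropper",atz("top",(326,147),110),"jar",atz("top",(363,149),65),"bottle",atz("top",(268,146),115))
E
```

```text
ball [583.3 180.6  31.8] [-0.   0.1  0.1 -0. ] [583.2 180.   35. ] [581.  176.4  35. ]
cork [583.1 177.8 126.9] [-0.1  0.1  0.1 -0. ] [583.  176.8 132. ] [579.  170.3 132. ]
ring [ 586.9 -209.2  106.4] [-0.  0.  0. -0.] [ 586.7 -209.   108. ] [ 585.7 -210.7  108. ]
pad [ 463.6 -210.7   44. ]
box [array([ 647.7, -146.2]), array([ 650.5, -266.7]), array([ 524.2, -267.3]), array([ 521.5, -147. ])]
plate front [array([ 428.8, -155.1]), array([ 429.3, -265.9])]
padcorners [array([ 486. , -182.6]), array([ 488.4, -238.2]), array([ 441.6, -238.3]), array([ 438.6, -184.2])]
blue [464.7 182.2  35. ]
turq [602.8 294.9  35. ]
rosin [426.3 -16.3  22. ] dropper [758.2 -31.6 110. ] jar [ 766.  -145.6   65. ] bottle [755.7 137.7 115. ]
```

>>> arm_command([
  [[0,-0.62,-0.74,0,0,0,0],[0,-0.62,-0.74,0,0,0,0],[0,-0.62,-0.74,0,0,0,0],[0,-0.62,-0.74,0,0,0,0],[0,-0.62,-0.74,0,0,0,0],[0,-0.62,-0.74,0,0,0,0],[0,-0.62,-0.74,0,0,0,0],[0,-0.62,-0.74,0,0,0,0]],
])

```text
time_s: 1.1
eef_pos: [304.8, 144.1, 245.3]
ee_rot: [0.0, 0.149, 0.989, 0.0]
force: [0.3, 0.3, 0.4]
grip_width: 0.004
grip_force: 0.0
```

>>> arm_command([
  [[0,-0.62,-0.74,0,0,0,0],[0,-0.62,-0.74,0,0,0,0],[0,-0.62,-0.74,0,0,0,0],[0,-0.62,-0.74,0,0,0,0],[0,-0.62,-0.74,0,0,0,0],[0,-0.62,-0.74,0,0,0,0],[0,-0.62,-0.74,0,0,0,0],[0,-0.62,-0.74,0,0,0,0]],
])

```text
time_s: 2.1
eef_pos: [454.4, -212.0, 245.0]
ee_rot: [-0.0, 0.149, 0.989, 0.0]
force: [-0.1, 1.0, 0.6]
grip_width: 0.004
grip_force: 0.0
```

>>> arm_command([
  [[0,0,0,0.5,0,0,0],[0,0,0,0.9,0,0,0],[0,0,0,0.9,0,0,0],[0,0,0,0.4,0,0,0],[0,0,0,0,0,0,0]],
])

```text
time_s: 2.72
eef_pos: [453.5, -210.0, 109.1]
ee_rot: [-0.001, 0.149, 0.989, 0.001]
force: [0.2, 0.1, 0.5]
grip_width: 0.003
grip_force: 0.0
```

```bash
python3 - <<'E'
from h import *
w=capture("wrist")[:,:,::-1]; s=capture("side")[:,:,::-1]
s=cv2.resize(s[190:330,250:450],None,fx=3.2,fy=3.2,interpolation=cv2.INTER_CUBIC)
cv2.imwrite("pics/w1.png",np.vstack([cv2.resize(w[:,120:520],(400,400))[140:,:],]))
w=w[140:,:]
cv2.imwrite("pics/w1.png",np.vstack([w,s[100:440,:]]))
E
```

```text
(no output)
```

View pics/w1.png

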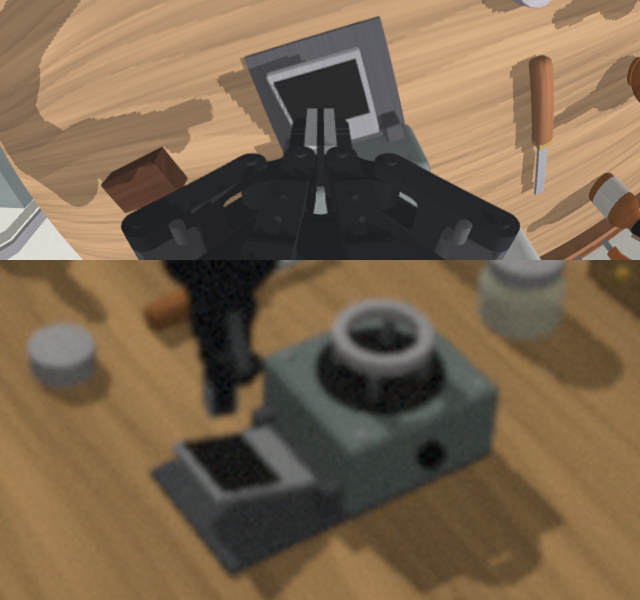

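The wrist view shows the shut fingertips (320,112) over the black pad. The side view agrees, so I press down.

>>> arm_command([
  [[0,-0.08,0.02,0.6,0,0,0],[0,0,0,0.3,0,0,0],[0,0,0,0.1,0,0,0],[0,0,0,0.1,0,0,0],[0,0,0,0.1,0,0,0],[0,0,0,0,0,0,0]],
])

```text
time_s: 3.58
eef_pos: [458.4, -211.0, 50.6]
ee_rot: [0.0, 0.149, 0.989, -0.0]
force: [-1.7, 0.6, 5.0]
grip_width: -0.005
grip_force: 2.4
```

>>> arm_command([
  [[0,0,0,0.08,0,0,0],[0,0,0,0.06,0,0,0],[0,0,0,0,0,0,0]],
])

```text
time_s: 3.95
eef_pos: [458.2, -211.0, 44.3]
ee_rot: [-0.0, 0.149, 0.989, -0.0]
force: [-5.8, -0.5, 12.8]
grip_width: 0.001
grip_force: 6.3
```

>>> arm_command([
  [[0,0,0,0.04,0,0,0],[0,0,0,0,0,0,0]],
])

```text
time_s: 4.2
eef_pos: [458.2, -211.1, 43.6]
ee_rot: [-0.0, 0.149, 0.989, -0.001]
force: [-11.3, 3.6, 29.9]
grip_width: -0.003
grip_force: 14.8
```

>>> arm_command([
  [[0,0,0,-0.5,0,0,0],[0,0,0,-0.9,0,0,0],[0,0,0,-0.9,0,0,0],[0,0,0,-0.9,0,0,0],[0,0,0,-0.8,0,0,0],[0,0,0,0,0,0,0]],
])

```text
time_s: 4.95
eef_pos: [459.1, -211.2, 243.9]
ee_rot: [0.003, 0.149, 0.989, -0.001]
force: [-0.0, -0.6, -0.7]
grip_width: 0.002
grip_force: 0.0
```

>>> arm_command([
  [[0.8,0,0.9,0,0,0,0],[0.8,0,0.9,0,0,0,0],[0.8,0,0.9,0,0,0,0],[0.8,0,0.9,0,0,0,0],[0.8,0,0.9,0,0,0,0],[0.8,0,0.9,0,0,0,0],[0.8,0,0.9,0,0,0,0],[0.8,0,0.9,0,0,0,0]],
])

```text
time_s: 5.95
eef_pos: [564.4, 134.8, 239.8]
ee_rot: [-0.001, 0.149, 0.989, -0.0]
force: [1.4, -1.0, -0.4]
grip_width: 0.8
grip_force: 0.0
```

>>> arm_command([
  [[0.8,-0.08,0.7,0,0,0,0],[0.8,0,0.26,0,0,0,0],[0.8,0,0,0,0,0,0]],
])

```text
time_s: 6.32
eef_pos: [582.2, 177.9, 240.3]
ee_rot: [-0.001, 0.149, 0.989, -0.0]
force: [-0.9, -0.0, -0.4]
grip_width: 0.801
grip_force: 0.0
```

```bash
python3 - <<'E'
from h import *
e=sense();print(e["eef_pos"],e["joints"].round(2))
w=capture("wrist")[:,:,::-1]; s=capture("side")[:,:,::-1]
s=cv2.resize(s[120:330,240:440],None,fx=1.6,fy=1.6,interpolation=cv2.INTER_CUBIC)
w2=cv2.resize(w[100:300,220:420],None,fx=1.6,fy=1.6)
w2=np.pad(w2,((0,336-320),(0,0),(0,0)))
cv2.imwrite("pics/w2.png",np.hstack([w2,s]))
# predicted projections of flask in wrist cam
from scipy.spatial.transform import Rotation as Ro
c=get_calibration("wrist");q=e["ee_rot"];T=np.eye(4);T[:3,:3]=Ro.from_quat([*q[1:],q[0]]).as_matrix();T[:3,3]=e["eef_pos"]
W=T@c["T_tool_cam"];K=c["intrinsics"]
for p in[(583,179,35),(583,178,132),(465,182,35)]:
    v=np.linalg.inv(W)@[*p,1];r=np.hypot(v[0],v[1]);th=np.arctan2(r,v[2]);print(p,K[0,2]+K[0,0]*th*v[0]/r,K[1,2]+K[0,0]*th*v[1]/r)
E
```

```text
[582.23626092 177.93956303 240.2849257 ] [ 0.1   0.5   1.23 -0.    1.41 -1.17]
(583, 179, 35) 321.58933844616996 175.49936774093095
(583, 178, 132) 320.9577804904851 204.21932058708427
(465, 182, 35) 291.4076373945095 71.88007727767896
```

View pics/w2.png

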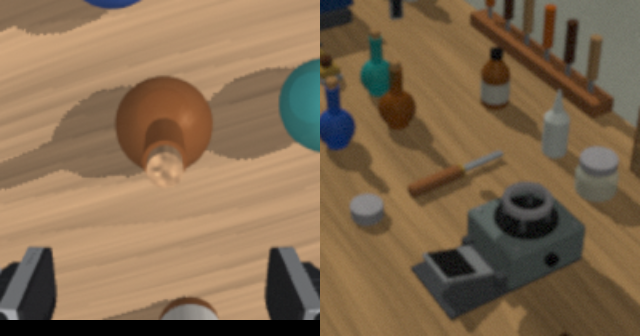

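The wrist view puts the cork at (323,205), within 2 px of the prediction, so the flask is confirmed. The side view shows the paddle back up. I descend and grip the neck.

>>> arm_command([
  [[0.8,-0.01,0.02,0.6,0,0,0],[0.8,0,0,0.8,0,0,0],[0.8,0,0,0.8,0,0,0],[0.8,0,0,0.6,0,0,0],[0.8,0,0,0.2,0,0,0],[0.8,0,0,0,0,0,0]],
])

```text
time_s: 7.18
eef_pos: [583.4, 178.1, 91.7]
ee_rot: [0.0, 0.15, 0.989, -0.0]
force: [-0.3, -0.1, 0.1]
grip_width: 0.797
grip_force: 0.0
```

>>> arm_command([
  [[0.4,0,0,0,0,0,0],[0.4,0,0,0,0,0,0],[0.2,0,0,0,0,0,0],[0.1,0,0,0,0,0,0],[0,0,0,0,0,0,0],[0,0,0,0,0,0,0]],
], squeeze=60)

```text
time_s: 7.92
eef_pos: [583.7, 178.9, 92.1]
ee_rot: [0.001, 0.149, 0.989, 0.0]
force: [-0.3, 1.7, 5.5]
grip_width: 0.263
grip_force: 58.5
```

>>> arm_command([
  [[0,0,0,-0.2,0,0,0],[0,0,0,-0.5,0,0,0],[0,0,0,-0.7,0,0,0],[0,0,0,-0.7,0,0,0],[0,0,0,-0.6,0,0,0],[0,0,0,-0.3,0,0,0],[0,0,0,0,0,0,0]],
])

```text
time_s: 8.8
eef_pos: [583.4, 178.7, 241.6]
ee_rot: [0.0, 0.149, 0.989, 0.0]
force: [0.2, -0.4, -2.7]
grip_width: 0.264
grip_force: 58.8
```

>>> arm_command([
  [[0,-0.1,-0.3,0,0,0,0],[0,-0.2,-0.6,0,0,0,0],[0,-0.2,-0.6,0,0,0,0],[0,-0.2,-0.6,0,0,0,0],[0,-0.2,-0.6,0,0,0,0],[0,-0.2,-0.6,0,0,0,0],[0,-0.2,-0.6,0,0,0,0],[0,-0.2,-0.6,0,0,0,0]],
])

```text
time_s: 9.8
eef_pos: [587.8, -60.3, 239.9]
ee_rot: [-0.001, 0.15, 0.989, 0.0]
force: [0.9, -0.3, -2.2]
grip_width: 0.269
grip_force: 58.9
```

>>> arm_command([
  [[0,-0.2,-0.6,0,0,0,0],[0,-0.2,-0.6,0,0,0,0],[0,-0.2,-0.6,0,0,0,0],[0,-0.15,-0.6,0,0,0,0],[0,-0.1,-0.49,0,0,0,0],[0,0,0,0,0,0,0],[0,0,0,0,0,0,0]],
])

```text
time_s: 10.68
eef_pos: [586.1, -208.8, 240.5]
ee_rot: [-0.001, 0.149, 0.989, 0.0]
force: [-0.4, -0.4, -1.8]
grip_width: 0.262
grip_force: 58.9
```

```bash
python3 - <<'E'
from h import *
print(sense()["eef_pos"],sense()["ee_rot"])
w=capture("wrist")[:,:,::-1]; s=capture("side")[:,:,::-1];t=capture("top")[:,:,::-1]
s=cv2.resize(s[160:310,310:430],(480,600),interpolation=cv2.INTER_CUBIC)
w2=cv2.resize(w[80:380,170:470],(320,320)); t=cv2.resize(t[165:245,345:425],(320,280))
cv2.imwrite("pics/w3.png",np.hstack([s,np.vstack([w2,t])]))
E
```

```text
[ 586.08198597 -208.77288867  240.53676712] [-6.65338340e-04  1.49398058e-01  9.88776839e-01  3.75539302e-04]
```

View pics/w3.png

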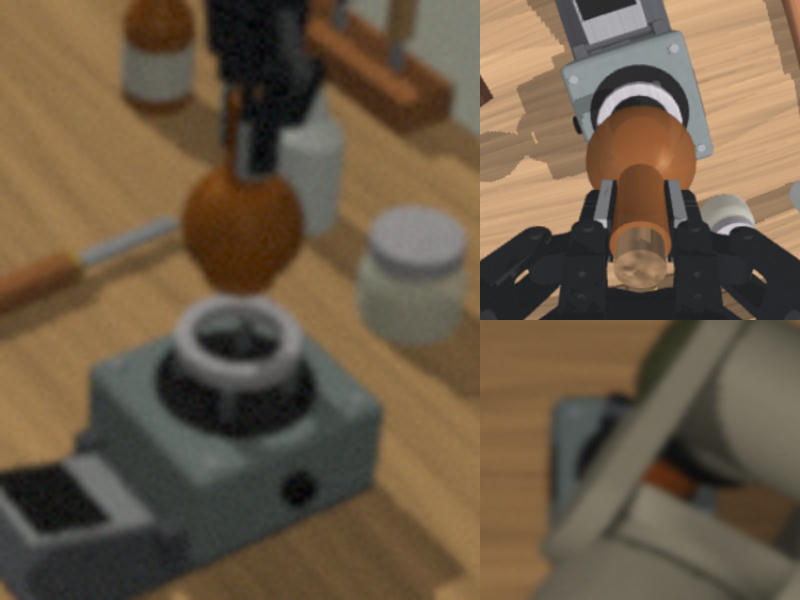

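```bash
python3 - <<'E'
from h import *
for z in(108,183): u=proj("side",(586.1,-208.8,z));print((u-[310,160]+.5)*4-.5)
a=np.array(proj("side",(586.1,-208.8,108)));print(proj("side",(591.1,-208.8,108))-a,proj("side",(586.1,-203.8,108))-a)
E
```

```text
[236.97147306 332.18083018]
[244.56086079 226.52131646]
[ 1.80741028 -0.74462009] [-1.28042444 -1.229748  ]
```

Flask and ring line up in the wrist view (column 641 for both), and within about 1 mm in the side view. I nudge +1 mm in x and descend.

>>> arm_command([
  [[0,-0.02,0,0.3,0,0,0],[0,0,0,0.4,0,0,0],[0,0,0,0.2,0,0,0],[0,0,0,0.06,0,0,0],[0,0,0,0,0,0,0]],
])

```text
time_s: 11.45
eef_pos: [587.5, -209.3, 193.5]
ee_rot: [0.0, 0.149, 0.989, -0.0]
force: [0.2, -1.0, -0.7]
grip_width: 0.265
grip_force: 58.9
```

>>> arm_command([
  [[0,0,0,0.06,0,0,0],[0,0,0,0.06,0,0,0],[0,0,0,0,0,0,0]],
], squeeze=80)

```text
time_s: 11.82
eef_pos: [587.5, -209.6, 187.5]
ee_rot: [0.0, 0.149, 0.989, -0.0]
force: [-0.1, -0.9, -1.6]
grip_width: 0.261
grip_force: 78.3
```

>>> arm_command([
  [[0,0,0,0.06,0,0,0],[0,0,0,0.06,0,0,0],[0,0,0,0,0,0,0]],
])

```text
time_s: 12.2
eef_pos: [587.5, -209.6, 181.5]
ee_rot: [0.0, 0.149, 0.989, -0.0]
force: [0.6, -1.8, 3.8]
grip_width: 0.26
grip_force: 78.3
```

>>> arm_command([
  [[0,0,0,0.06,0,0,0],[0,0,0,0.06,0,0,0],[0,0,0,0.04,0,0,0],[0,0,0,0,0,0,0]],
])

```text
time_s: 12.7
eef_pos: [587.6, -209.6, 173.7]
ee_rot: [0.001, 0.149, 0.989, -0.0]
force: [-0.5, -2.8, 7.6]
grip_width: 0.261
grip_force: 78.6
```

>>> arm_command([
  [[0,0,-0.02,0.04,0,0,0],[0,0,0,0.04,0,0,0],[0,0,0,0.04,0,0,0],[0,0,0,0,0,0,0]],
])

```text
time_s: 13.2
eef_pos: [587.6, -210.2, 168.0]
ee_rot: [0.001, 0.149, 0.989, -0.0]
force: [-0.1, 0.2, 8.5]
grip_width: 0.266
grip_force: 79.2
```

>>> arm_command([
  [[0,0,0,0.02,0,0,0],[0,0,0,0.02,0,0,0],[0,0,0,0,0,0,0]],
])

```text
time_s: 13.58
eef_pos: [587.6, -210.2, 166.3]
ee_rot: [0.001, 0.149, 0.989, -0.0]
force: [-1.4, -0.6, 10.6]
grip_width: 0.259
grip_force: 79.5
```

>>> arm_command([
  [[0,0,0,0.02,0,0,0],[0,0,0,0.02,0,0,0],[0,0,0,0,0,0,0],[0,0,0,0,0,0,0]],
])

```text
time_s: 14.08
eef_pos: [587.9, -210.4, 166.1]
ee_rot: [0.002, 0.149, 0.989, -0.001]
force: [-3.4, 1.2, 19.6]
grip_width: 0.263
grip_force: 80.6
```

The force jumped from 10.6 to 19.6 N with almost no travel, which means the ring is on its stop. I'll confirm by looking.

```bash
python3 - <<'E'
from h import *
w=capture("wrist")[:,:,::-1]; s=capture("side")[:,:,::-1]
S=cv2.resize(s[160:310,310:430],(480,600),interpolation=cv2.INTER_CUBIC)
w2=cv2.resize(w[80:380,170:470],(320,320)); t=cv2.resize(s[100:310,200:440],(320,280))
cv2.imwrite("pics/w4.png",np.hstack([S,np.vstack([w2,t])]))
for i in range(3):
    capture("side");e=sense();print(e["force"].round(1),e["eef_pos"].round(1),e["grip_force"])
E
```

```text
[-3.1 -0.4 19. ] [ 587.9 -210.4  166. ] 80.58296084403992
[-2.5  0.2 19. ] [ 587.9 -210.4  166.1] 80.58323264122009
[-3.1  0.3 19.4] [ 587.9 -210.4  166.1] 80.58275699615479
```

View pics/w4.png

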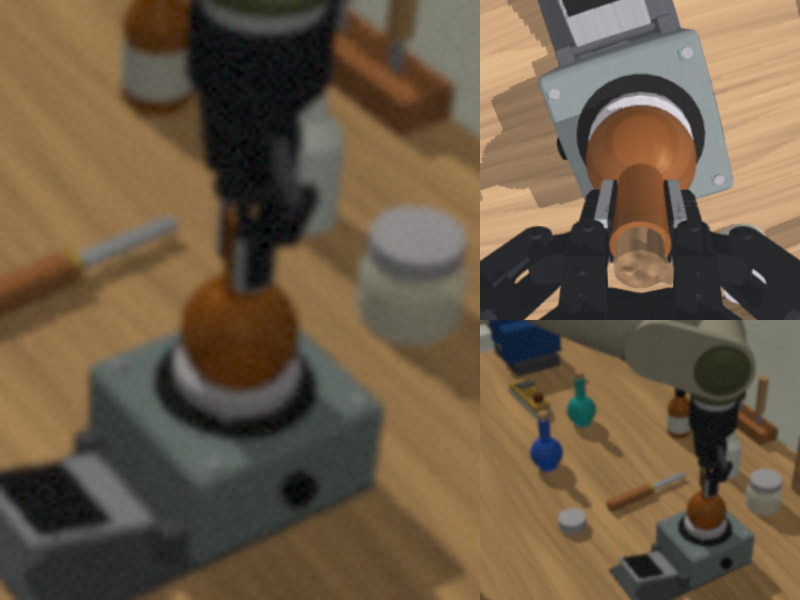

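The flask sits upright in the ring at (240,370), with the ring pushed fully down and the force steady at 19 N. The paddle is up and the bystanders are untouched.

```bash
python3 -c "
from rig import *
print(finish_job())"
```

```text
the job is handed in; nothing more can be done
None
```

I pressed the paddle to its stop and it sprang back up; the flask was then set upright in the ring, pushed down to its stop, and handed in at about 14 s still held there at about 19 N.

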